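Lift a lopsided wax pattern at its balance point onto the drain rest

ROBOT

A 6-joint arm with a two-finger parallel gripper is mounted at the origin on the work surface. World frame = base frame: x ahead of the robot, y to its left, z up, the work surface at z = 0. Lengths are in m, angles in rad, forces in N, time in s.
With the tool pointing down it reaches from about 0.325 to 0.775 m from the base axis. Payload 5.5 kg.
Tool frame: the origin (TCP) lies between the finger pads; the fingertips stand 25 mm ahead of it and the grasp point (between the pads) lies 6 mm ahead of it; z points along the fingers, x is the direction in which the jaws open and shut, and the axes are right-handed (so a half turn about z gives the same grasp; the last joint's range is limited). The gripper opens to 88 mm and grips with 3 to 60 N. Pads are 20 mm wide; open, the fingers measure 115 mm over their backs; the gripper's body (75 mm by 178 mm) begins 61 mm behind the grasp point.
Start: joints at [1.242, 0.091, 1.231, -0, 1.82, -0.057], TCP at [0.161, 0.578, 0.248] pointing down, gripper open.
Joint ranges: [-2.87, 2.87], [-0.86, 2.18], [0.17, 2.46], [-1.51, 4.65], [0.06, 2.69], [-2.65, 2.65]. Speed limits (rad/s): [2.57, 2.57, 3.01, 3.14, 3.14, 3.14].

INTERFACE

Orientations are given as a 3x3 rotation matrix whose columns are the frame's x, y, z axes.
In Python, from plant import sensors, viewer, job_done gives the robot as it stands. The module is installed in compiled form; this text tells all that it offers.
- The arm moves only by the shell command python3 -m crank 'ROWS'. ROWS is JSON, one flat list of numbers, 7 for each row, row after row: the shift along the tool's x, y, z in cm, then the turn, a rotation vector about the tool's x, y, z in degrees, then the finger opening in cm, from 0 to 8.78. A call has 1 to 20 rows; each row shifts and turns the commanded pose from where the row before left it, along the tool's axes as they then stand; what a row does not reach is not made up. A row lasts 1/10 s, in which the tool goes at most 50 mm and 8.59 degrees, less where a joint would pass 70% of its speed; a pose out of reach is approached as far as the arm can. A call is refused whole if a number of a shift passes 5 or a number of a turn 8.59, either way. A call with a gripper value outside its range is refused whole. The fingers move at their own pace and stop on an object; the grip force is fixed at half the most. Time passes only in rows, so rows that do not move let the fingers close. It gives the time, the measured TCP pose, the force and the opening at its end, in the units of the state.
- sensors.state(): the state, without advancing time (a new reading comes with each control period).
- viewer.snapshot(name): name is "scene" or "top"; returns a dict with "image" (420x560x3 uint8, red, green, blue), "camera_matrix" (3x3 intrinsics, pixels), "T" (4x4, takes a point from camera to world coordinates). Camera axes: x right, y up, looking along -z (the intrinsics and any distortion apply to the point x, -y, -z); pixel columns grow to the right and rows downward; lengths in m; the calibration is good to about 2 mm. A picture is of the moment at which its call begins. There is no depth.
- job_done(): hands the job in, once; it reports no verdict.
The state is a dict: "time": time; "joint_pos": joint angles; "joint_velocities": joint speeds; "effort": joint torques, N m; "tool_pos": TCP position; "ee_rot": TCP orientation; "force": force on the tool from outside, world axes, zero at the start; "wrist_torque": the same for the moment, N m; "grip_width": finger opening in m.
Only numpy, scipy, OpenCV 4.12 (cv2) and the standard library are available. Lean on these libraries where they do the work, as an engineer would, in place of code of your own. Each camera call takes 0.05 s, during which the arm holds its last target.

TASK

In this wax-pattern shop, take the long olive pattern that has a frame at one end and a pouring bell at the other, and lift it by its stem near its balance point, so that it hangs level; the bell end is the heavy one, so if it dips in a small trial lift, put it back and shift your grip. Carry it level to the steel drain rest and set it gently down into both notches, still in your grip when it touches, with the bell over the drip pan, then let go. Leave the similar pattern with a frame at both ends where it is.

Things in the scene. Friction and masses are not known exactly. Their poses are not given: they have to be found in the camera images.
- pattern: Olive slick wax over steel, 0.8 kg +-10%, 292 mm long, lying level. Square stem 16 x 16 mm; origin on its centre line 30 mm above bench, x towards the bell, z up. 60 x 60 x 10 mm frame at x -120 to -110 mm; bare stem to +110; round bell, 28 mm widening to 60 mm across, with steel end disc, to +172. Balances at about x = +50 mm: grip firmly across y near there; far off, it swings down.
- pattern_mouth (a point): The centre of the bell's end face (the steel disc), on the pattern's axis, 172 mm from the pattern's origin.
- twin: The look-alike to leave alone: same wax and stem, but a 60 x 60 x 10 mm frame at both ends and no bell, 240 mm long. Origin at the middle of its stem, 30 mm above the bench; x along the stem, z up. It may lie to either side of the pattern.
- rest: Fixed dark steel drain rest: base 200 x 100 x 8 mm, two upright 8 mm plates at x = -85 and +85 mm, each with a notch open at the top: flat floor 25 mm wide, 45 mm above bench, between horns flaring to 68 mm apart at 79 mm above bench. Low black drip pan, 90 x 100 x 14 mm, centred at x = +150 mm. Origin: base centre, on the bench; x along the notches towards the pan, z up.
- rest_seat (a point): The point where the pattern's origin belongs when seated: midway between the two notches, 53 mm above the bench (stem lying on both notch floors). Axes as the rest's.

How it is judged:
On the way, in this order (a step that is already met when the one before it is completed fails the run):
1. the pattern is held up off the bench, its origin over 90 mm high, level within 10 degrees (height (world z) of pattern above 0.09 m and angle between pattern's own z axis and vertical below 0.175 rad and contact force between the fingers and pattern above 0.5 N), for 0.4 s.
2. the pattern is down in both notches, bell over the drip pan, while still in the fingers (z of pattern in the frame of rest_seat below 0.01 m and horizontal distance between pattern and rest_seat below 0.03 m and x of pattern_mouth in the frame of rest_seat above 0.13 m and linear speed of pattern below 0.1 m/s and contact force between the fingers and pattern above 0.3 N), for 0.1 s.
At the end, for the whole second after the job is handed in: The pattern lies at rest, let go, in both notches of the drain rest: its origin within 25 mm along the rest, 15 mm across and 8 mm in height of the seat point, level and in line with the rest within 10 degrees, its bell over the drip pan. The look-alike is within 30 mm of where it was (x of pattern in the frame of rest_seat between -0.025 and 0.025 m and y of pattern in the frame of rest_seat between -0.015 and 0.015 m and z of pattern in the frame of rest_seat between -0.008 and 0.008 m and x of pattern_mouth in the frame of rest_seat above 0.13 m and angle between pattern's own z axis and vertical below 0.175 rad and angle between the x axis of pattern and the x axis of rest, either way round below 0.175 rad and distance of twin from where it was at the start of the episode below 0.03 m and linear speed of pattern below 0.02 m/s); the robot touches nothing.
It fails at once if the pattern hangs more than 20 degrees off level while carried high (origin over 120 mm) (height (world z) of pattern above 0.12 m and angle between pattern's own z axis and vertical above 0.35 rad).
It fails at once if the look-alike with two frames is moved more than 30 mm (distance of twin from where it was at the start of the episode above 0.03 m).
It also fails if it takes over 48 s, if anything falls off the work surface, if the arm or the gripper's body presses on something with over 40 N, if the wrist force passes 120 N, or if a joint passes its speed limit or range.

## Working session

There is one attempt and no reset: what is moved stays moved. The work goes in short steps, Python scripts to look and compute and a shell command to move; the robot and the scene stay as the last step left them, time stands still between calls to the robot, and variables do not carry over. Pictures are saved under pics/ and viewed, and the job is handed in when it is done.

```bash
mkdir -p pics
python3 - <<'E'
from plant import sensors, viewer
import cv2
print(sensors.state())
for n in("scene","top"):
    s=viewer.snapshot(n); cv2.imwrite(f"pics/{n}0.png",s["image"][:,:,::-1]); print(n,s["camera_matrix"],s["T"])
E
```

```text
{'time': 0.0, 'joint_pos': array([ 1.24230845e+00,  9.18481254e-02,  1.23188095e+00,  6.18725505e-08,
        1.81977758e+00, -5.66796083e-02]), 'joint_velocities': array([ 0.0001653 ,  0.00027153, -0.00038134, -0.00070329,  0.00019117,
       -0.00041434]), 'effort': array([-1.56972834e-03, -4.46448004e+01, -4.06441426e+01,  6.95237657e-02,
        2.94398633e-02, -1.15620496e-04]), 'tool_pos': array([0.16099554, 0.57774436, 0.24651604]), 'ee_rot': array([[ 2.68473151e-01,  9.63286970e-01, -6.17536591e-04],
       [ 9.63285272e-01, -2.68473839e-01, -1.81164214e-03],
       [-1.91092368e-03, -1.08486630e-04, -9.99998168e-01]]), 'force': array([ 0.73547441, -0.37456874, -0.84367194]), 'wrist_torque': array([0.02490439, 0.01047786, 0.03102747]), 'grip_width': 0.08754129748559915}
scene [[415.73987789   0.         280.76188261]
 [  0.         415.73987789 212.39892854]
 [  0.           0.           1.        ]] [[ 0.21704922 -0.54537574  0.80960172  1.29993409]
 [ 0.97606579  0.10968964 -0.18778647 -0.17746742]
 [ 0.01360926  0.83098345  0.55613065  0.55875577]
 [ 0.          0.          0.          1.        ]]
top [[415.18991816   0.         279.27204855]
 [  0.         415.18991816 203.00310476]
 [  0.           0.           1.        ]] [[ 0.01473344  0.98381442 -0.17858363  0.43081069]
 [-0.99934166  0.00856654 -0.03525434 -0.02368531]
 [-0.03315389  0.17898548  0.98329295  0.99788236]
 [ 0.          0.          0.          1.        ]]
```

View pics/scene0.png

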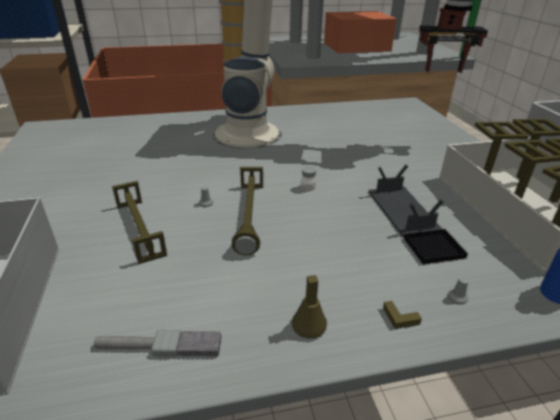

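View pics/top0.png

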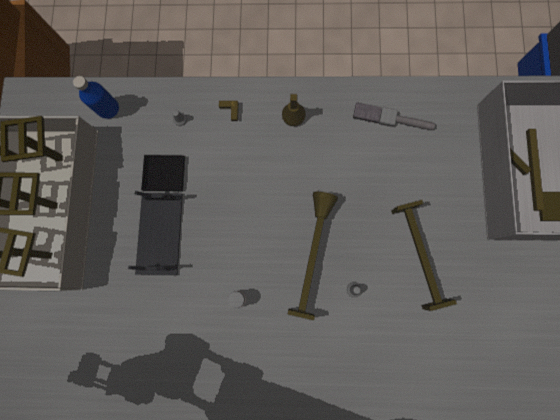

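The scene view shows the pattern with its bell at about (246,242) and frame at (252,178). The twin is to its left and the rest and pan to its right. In the top view the pattern's bell is at (324,197) and its frame at (302,314). The rest base spans about (138-182,195-270), with the pan at (163,173). I'll zoom in next.

```bash
python3 - <<'E'
import cv2
im=cv2.imread("pics/top0.png")
a=cv2.resize(im[180:330,270:370],None,fx=4,fy=4,interpolation=cv2.INTER_CUBIC)
b=cv2.resize(im[140:290,120:220],None,fx=4,fy=4,interpolation=cv2.INTER_CUBIC)
b=cv2.convertScaleAbs(b,alpha=2)
cv2.imwrite("pics/z0.png",cv2.hconcat([a,b]))
E
cat > h.py <<'E'
import numpy as np
def pix2w(s,u,v,z):
    K=s["camera_matrix"];T=np.array(s["T"])
    d=np.linalg.solve(K,[u,v,1.]); d=T[:3,:3]@(d*[1,-1,-1]); t=(z-T[2,3])/d[2]
    return T[:3,3]+t*d
def w2pix(s,P):
    P=np.atleast_2d(P);T=np.array(s["T"]);c=(P-T[:3,3])@T[:3,:3]; c=c*[1,-1,-1]
    p=c@s["camera_matrix"].T
    return p[:,:2]/p[:,2:]
E
```

```text
(no output)
```

View pics/z0.png

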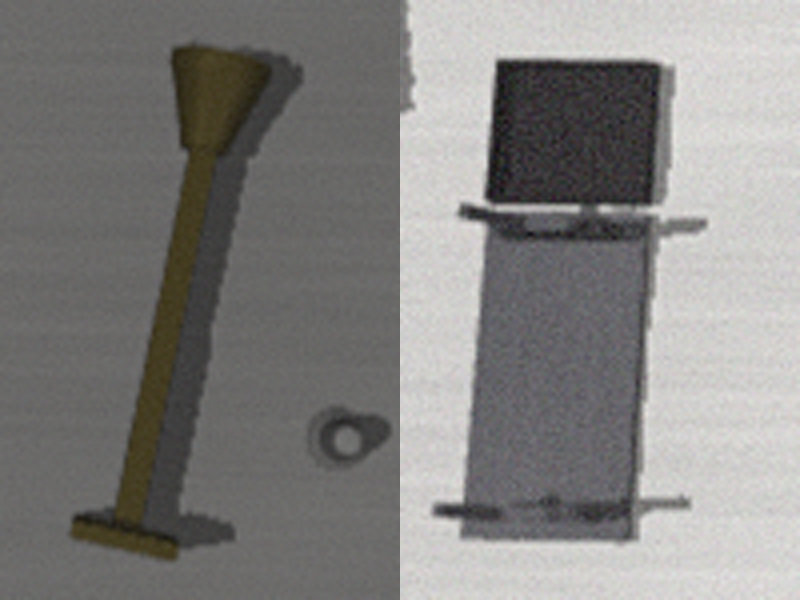

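Run:
```python
from plant import viewer,sensors
from h import *
import cv2
s=viewer.snapshot("top"); im=s["image"].astype(int)
cv2.imwrite("pics/t1.png",s["image"][:,:,::-1])
def A(x,y,z): return pix2w(s,270+(x+.5)/4-.5,180+(y+.5)/4-.5,z)
def B(x,y,z): return pix2w(s,120+(x+.5)/4-.5,140+(y+.5)/4-.5,z)
# stem: olive mask rows
m=(im[:,:,0]-im[:,:,2]>18)
L=[];W=[]
for v in range(222,304,2):
    us=[u for u in range(285,345) if m[v,u]]
    p=pix2w(s,np.mean(us),v,.037); L.append(p[:2]);W.append(len(us))
L=np.array(L);print("w",W)
c=L.mean(0);U,S,V=np.linalg.svd(L-c);d=V[0]*np.sign(V[0][0]);print("c,d",c,d,"yaw",np.degrees(np.arctan2(d[1],d[0])),S)
n=np.array([-d[1],d[0]])
# markers along d
for nm,p in (("frame rear-top edge mid(-.12)",(A(71,535,.06)+A(177,558,.06))/2),("frame front-top (-.11)",(A(74,516,.06)+A(181,545,.06))/2),("bell/stem junction(.11)",A(201,150,.044)),("bell end top (.172)",A(222,50,.05))):
    print(nm,p[:2],(p[:2]-c)@d,(p[:2]-c)@n)
for nm,c4 in (("base",[B(60,538,.008),B(238,540,.008),B(253,215,.008),B(84,218,.008)]),("pan",[B(97,58,.014),B(260,65,.014),B(253,204,.014),B(87,200,.014)])):
    c4=np.array(c4);print(nm,c4.round(4).tolist(),"mean",c4.mean(0),"sides",[np.linalg.norm(c4[i]-c4[i-1]).round(4) for i in range(4)])
# horns tops z=.079
for q in ((433,510),(690,502),(460,210),(706,224)): print("horn",q,B(q[0]-400,q[1],.079))
```

```text
w [6, 7, 6, 7, 7, 6, 7, 6, 6, 6, 6, 7, 6, 7, 7, 7, 7, 7, 7, 7, 7, 7, 6, 7, 7, 7, 7, 7, 7, 6, 7, 7, 7, 7, 6, 7, 7, 7, 7, 6, 7]
c,d [ 0.46926542 -0.0645712 ] [ 0.9796229  -0.20084564] yaw -11.586413970364665 [0.35179922 0.00296186]
frame rear-top edge mid(-.12) [ 0.35007921 -0.04038405] -0.12161543090867158 -0.00024374801216025692
frame front-top (-.11) [ 0.35859637 -0.04223935] -0.11289919161279585 -0.00035061381413400755
bell/stem junction(.11) [ 0.57165248 -0.08400196] 0.10420328999452708 0.0015291723832310117
bell end top (.172) [ 0.62958747 -0.09595101] 0.1633576452919994 0.0014595939663952892
base [[0.4357, 0.3535, 0.008], [0.436, 0.2467, 0.008], [0.6325, 0.2489, 0.008], [0.6298, 0.3537, 0.008]] mean [0.53352311 0.3006769  0.008     ] sides [np.float64(0.1942), np.float64(0.1068), np.float64(0.1965), np.float64(0.1048)]
pan [[0.7303, 0.3508, 0.014], [0.7263, 0.2482, 0.014], [0.6382, 0.2476, 0.014], [0.6399, 0.3504, 0.014]] mean [0.68365392 0.29925339 0.014     ] sides [np.float64(0.0904), np.float64(0.1027), np.float64(0.0881), np.float64(0.1028)]
horn (433, 510) [0.45037876 0.34276199 0.079     ]
horn (690, 502) [0.45672519 0.1995797  0.079     ]
horn (460, 210) [0.62011376 0.34084212 0.079     ]
horn (706, 224) [0.61309701 0.19864363 0.079     ]
```

```bash
cat > ov.py <<'E'
from h import *
import cv2
def R(p): c,s=np.cos(p[2]),np.sin(p[2]); return np.array([[c,-s,0],[s,c,0],[0,0,1]])
def box(x0,x1,y0,y1,z0,z1):
    P=[(x,y,z) for x in(x0,x1) for y in(y0,y1) for z in(z0,z1)]
    return [(P[a],P[b]) for a in range(8) for b in range(a+1,8) if bin(a^b).count('1')==1]
def circ(x,r): t=np.linspace(0,2*np.pi,25); Q=[(x,r*np.cos(a),r*np.sin(a)) for a in t]; return list(zip(Q,Q[1:]))
PAT=box(-.12,-.11,-.03,.03,-.03,.03)+box(-.11,.11,-.008,.008,-.008,.008)+circ(.11,.014)+circ(.172,.03)
REST=box(-.1,.1,-.05,.05,0,.008)+box(.105,.195,-.05,.05,0,.014)
for x in(-.085,.085):
    Q=[(x,-.034,.079),(x,-.0125,.045),(x,.0125,.045),(x,.034,.079)]; REST+=list(zip(Q,Q[1:]))
def draw(s,segs,pose,z,crop,f,out):
    im=s["image"][:,:,::-1]; u0,v0,u1,v1=crop
    o=cv2.convertScaleAbs(cv2.resize(im[v0:v1,u0:u1],None,fx=f,fy=f,interpolation=cv2.INTER_CUBIC),alpha=2)
    M=R(pose)
    for a,b in segs:
        q=w2pix(s,np.array([M@a,M@b])+[pose[0],pose[1],z]); q=((q-[u0,v0]+.5)*f-.5).round().astype(int)
        cv2.line(o,tuple(map(int,q[0])),tuple(map(int,q[1])),(0,0,255),1)
    return o
E
cat > go.py <<'E'
from plant import viewer
from ov import *
import sys
p=eval(sys.argv[1]);r=eval(sys.argv[2]);o=sys.argv[3]
p[2]=np.radians(p[2]);r[2]=np.radians(r[2])
t=viewer.snapshot("top");s=viewer.snapshot("scene")
cv2.imwrite(o+"_t.png",cv2.hconcat([draw(t,PAT,p,.03,(270,180,370,330),4,0),draw(t,REST,r,0,(120,140,220,290),4,0)]))
cv2.imwrite(o+"_s.png",cv2.hconcat([draw(s,PAT,p,.03,(200,150,300,270),4,0),draw(s,REST,r,0,(370,150,470,270),4,0)]))
E
python3 go.py "[.466,-.0643,-11.6]" "[.5335,.3,0]" pics/a
```

```text
(no output)
```

View pics/a_t.png

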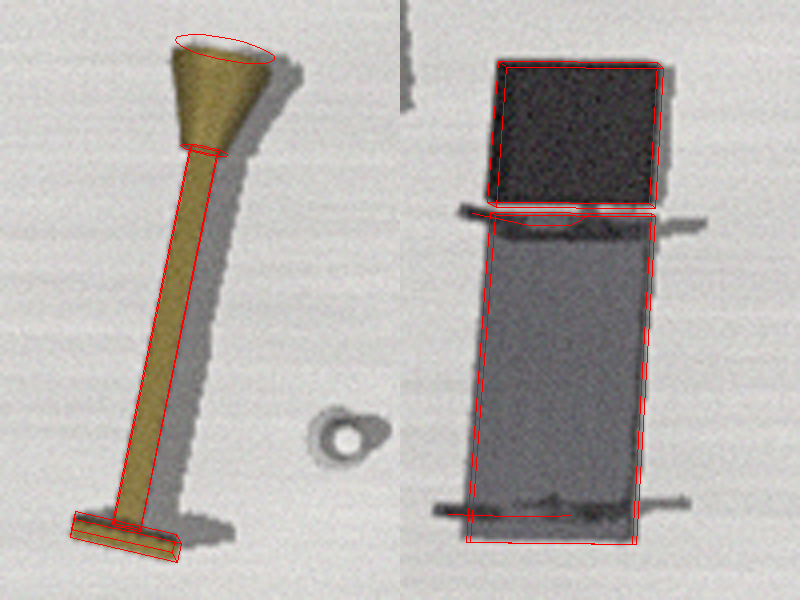

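View pics/a_s.png

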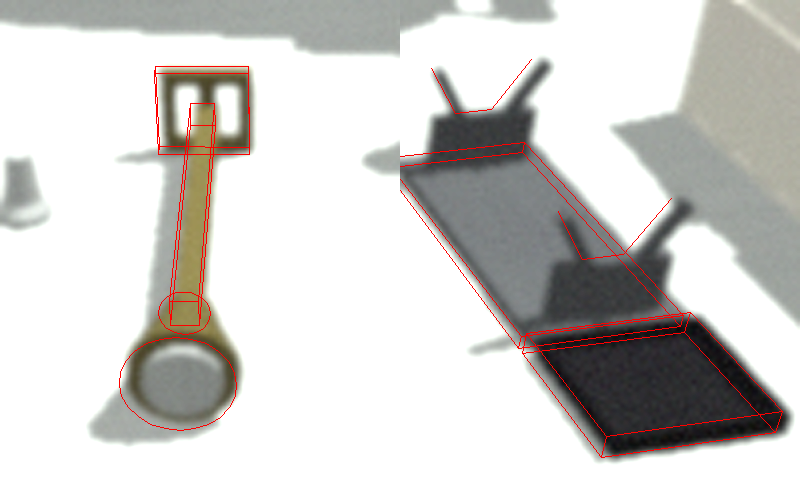

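The top-view overlay fits to about 2 px, and the scene camera shows a common shift of about 2 px. I'll move above the balance point.

```bash
python3 -m crank '[-3.33,3.22,0,0,0,0,8.78,-3.33,3.22,0,0,0,0,8.78,-3.33,3.22,0,0,0,0,8.78,-3.33,3.22,0,0,0,0,8.78,-3.33,3.22,0,0,0,0,8.78,-3.33,3.22,0,0,0,0,8.78,-3.33,3.22,0,0,0,0,8.78,-3.33,3.22,0,0,0,0,8.78,-3.33,3.22,0,0,0,0,8.78,-3.33,3.22,0,0,0,0,8.78,-3.33,3.22,0,0,0,0,8.78,-3.33,3.22,0,0,0,0,8.78,-3.33,3.22,0,0,0,0,8.78,-3.33,3.22,0,0,0,0,8.78,-3.33,3.22,0,0,0,0,8.78,-3.33,3.22,0,0,0,0,8.78,0,0,0,0,0,-4,8.78,0,0,3,0,0,0,8.78,0,0,3,0,0,0,8.78,0,0,0,0,0,0,8.78]'
cat > st.py <<'E'
from plant import sensors
import numpy as np
s=sensors.state();print(s["time"],s["tool_pos"].round(4),s["ee_rot"].round(4).tolist(),s["force"].round(2),s["wrist_torque"].round(3),s["grip_width"])
R=s["ee_rot"]
def d(t): print("tool-frame cm to",t,(R.T@(np.array(t)-s["tool_pos"])*100).round(2))
import sys
for a in sys.argv[1:]: d(eval(a))
E
python3 st.py "[.515,-.0743,.036]"
```

```text
time: 2.25
tool_pos: [0.5124, -0.0734, 0.1827]
ee_rot: [[0.201, 0.98, -0.008], [0.98, -0.201, 0.002], [0.0, -0.008, -1.0]]
force: [-0.5, -0.5, -0.6]
grip_width: 0.088
2.25 [ 0.5124 -0.0734  0.1827] [[0.201, 0.9796, -0.0082], [0.9796, -0.201, 0.0018], [0.0001, -0.0084, -1.0]] [-0.52 -0.46 -0.62] [ 0.01   0.068 -0.039] 0.08799309537324536
tool-frame cm to [0.515, -0.0743, 0.036] [-0.04  0.4  14.67]
```

```bash
python3 -m crank '[0,0.3,4,0,0,0,8.78,0,0,4,0,0,0,8.78,0,0,2.5,0,0,0,8.78,0,0,0,0,0,0,8.78]'
python3 - <<'E'
from plant import viewer
import cv2
for n,c in(("scene",(180,100,330,290)),("top",(250,160,390,330))):
    im=viewer.snapshot(n)["image"][:,:,::-1]; u0,v0,u1,v1=c
    cv2.imwrite(f"pics/b_{n}.png",cv2.convertScaleAbs(cv2.resize(im[v0:v1,u0:u1],None,fx=3,fy=3,interpolation=cv2.INTER_CUBIC),alpha=1.5))
E
```

```text
time: 2.65
tool_pos: [0.5154, -0.0736, 0.0797]
ee_rot: [[0.2, 0.98, -0.006], [0.98, -0.2, 0.001], [0.0, -0.006, -1.0]]
force: [0.4, 0.6, -0.7]
grip_width: 0.0877
```

View pics/b_scene.png

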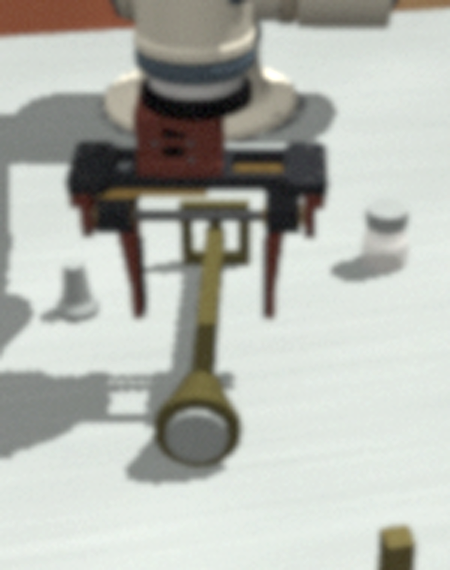

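View pics/b_top.png

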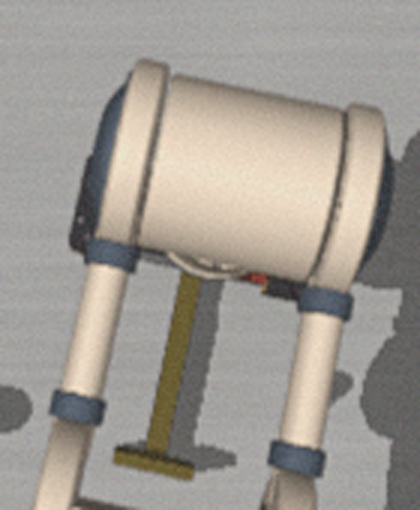

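The jaws straddle the stem and are well centred, with tips at about (138,315) and (270,315) and the stem at about 207. I'll descend, close and do a small trial lift.

```bash
python3 -m crank '[0,0,2,0,0,0,8.78,0,0,1.5,0,0,0,8.78,0,0,0.85,0,0,0,8.78,0,0,0,0,0,0,8.78,0,0,0,0,0,0,0,0,0,0,0,0,0,0,0,0,0,0,0,0,0,0,0,0,0,0,0,0,0,0,0,0,0,0,0,0,0,0,0,0,0,0]' && python3 st.py
```

```text
time: 3.75
tool_pos: [0.5173, -0.0742, 0.0392]
ee_rot: [[0.201, 0.98, 0.0], [0.98, -0.201, -0.0], [-0.0, 0.0, -1.0]]
force: [-1.1, 0.1, 0.1]
grip_width: 0.0433
3.75 [ 0.5173 -0.0742  0.0392] [[0.2006, 0.9797, 0.0001], [0.9797, -0.2006, -0.0], [-0.0, 0.0001, -1.0]] [-1.08  0.09  0.07] [ 0.049  0.003 -0.022] 0.043275991028540975
```

```bash
python3 -m crank '[0,0,0.3,0,0,0,0,0,0,0,0,0,0,0,0,0,0,0,0,0,0,0,0,0,0,0,0,0,0,0,0,0,0,0,0,0,0,0,0,0,0,0,0,0,0,0,0,0,0]' && python3 st.py
```

```text
time: 4.45
tool_pos: [0.5172, -0.074, 0.036]
ee_rot: [[0.201, 0.98, -0.0], [0.98, -0.201, 0.0], [0.0, -0.0, -1.0]]
force: [0.0, 1.9, -1.7]
grip_width: 0.0161
4.45 [ 0.5172 -0.074   0.036 ] [[0.2006, 0.9797, -0.0002], [0.9797, -0.2006, 0.0003], [0.0002, -0.0003, -1.0]] [ 0.01  1.95 -1.66] [ 0.163 -0.09  -0.047] 0.016093808796207282
```

It has gripped at 16.1 mm, which matches the stem. Trial lift of 30 mm.

```bash
python3 -m crank '[0,0,-1,0,0,0,0,0,0,-1,0,0,0,0,0,0,-1,0,0,0,0,0,0,0,0,0,0,0,0,0,0,0,0,0,0,0,0,0,0,0,0,0]' && python3 st.py
python3 - <<'E'
from plant import viewer
import cv2
for n,c in(("scene",(180,100,330,290)),("top",(250,160,390,330))):
    im=viewer.snapshot(n)["image"][:,:,::-1]; u0,v0,u1,v1=c
    cv2.imwrite(f"pics/c_{n}.png",cv2.convertScaleAbs(cv2.resize(im[v0:v1,u0:u1],None,fx=3,fy=3,interpolation=cv2.INTER_CUBIC),alpha=1.5))
E
```

```text
time: 5.05
tool_pos: [0.5169, -0.0741, 0.0656]
ee_rot: [[0.201, 0.98, -0.001], [0.98, -0.201, 0.0], [-0.0, -0.001, -1.0]]
force: [0.6, 0.1, -8.3]
grip_width: 0.0159
5.05 [ 0.5169 -0.0741  0.0656] [[0.2006, 0.9797, -0.0009], [0.9797, -0.2006, 0.0002], [-0.0, -0.0009, -1.0]] [ 0.59  0.15 -8.32] [0.04  0.005 0.015] 0.01592801002480161
```

View pics/c_scene.png

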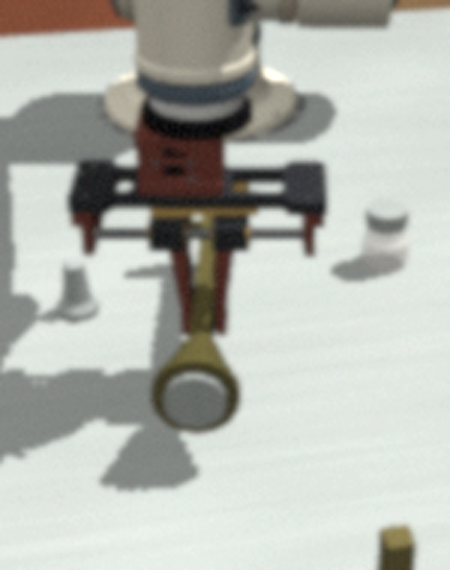

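View pics/c_top.png

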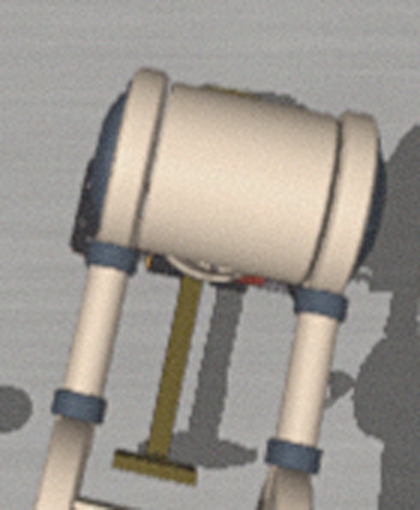

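Run:
```python
from plant import viewer
from h import *
s=viewer.snapshot("scene")
d=np.array([.9797,-.2006,0]);o=np.array([.4665,-.0643,.03])
m=o+.172*d
for x in(0,.03): print("mouth",(w2pix(s,m+[0,0,x])-[180,100]+.5)*3-.5)
t=viewer.snapshot("top"); f=o-.12*d
for x in(.03,.06): print("frame",(w2pix(t,f+[0,0,x])-[250,160]+.5)*3-.5)
```

```text
mouth [[193.25569326 438.49252093]]
mouth [[191.65838321 403.06773126]]
frame [[152.5633895  471.34792942]]
frame [[153.29455191 475.20077432]]
```

It hangs level: the mouth rose 36 zoom-px against 35.4 expected, and the full weight of 8.3 N is carried with almost no wrist moment. I'll lift and turn it in line with the rest.

```bash
python3 -m crank '[0,0,-0.8,0,0,0,0,0,0,-1.6,0,0,0,0,0,0,-1.8,0,0,0,0,0,0,-1.8,0,0,0,0,0,0,-1.6,0,0,0,0,0,0,-1,0,0,0,0,0,0,-0.4,0,0,0,0,0,0,0,0,0,0,0,0,0,0,0,0,0,0,0,0,0,0,0,0,0,0,0,0,0,0,0,0,0,0,0,0,0,0,0,0,0,0,0,0,-1.6,0,0,0,0,0,0,-2.5,0,0,0,0,0,0,-3,0,0,0,0,0,0,-3,0,0,0,0,0,0,-1.5,0,0,0,0,0,0,0,0,0,0,0,0,0,0,0,0]' && python3 st.py "[.585,.300,.156]"
```

```text
invalid input
```

Run:
```python
from plant import viewer
import cv2
cv2.imwrite("pics/d.png",cv2.resize(viewer.snapshot("scene")["image"][100:310,150:400,::-1],None,fx=3,fy=2.8))
```

```text
(no output)
```

View pics/d.png

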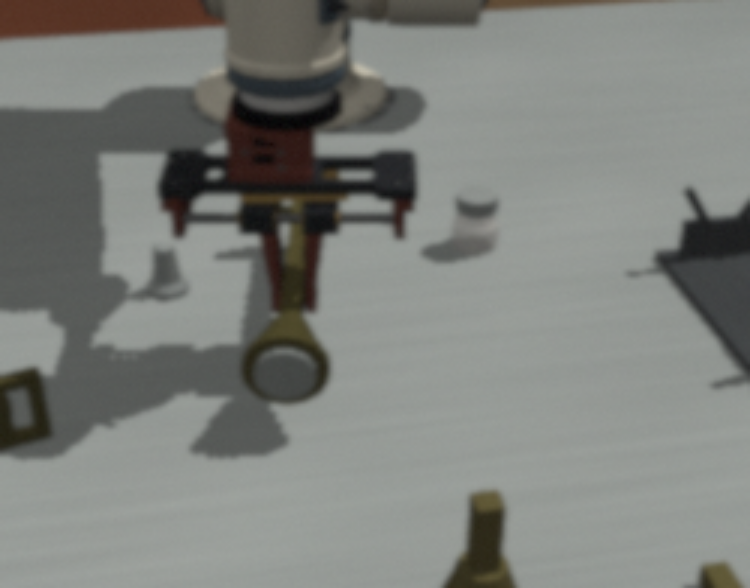

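Nothing moved because my row count was off, and the call was refused. I'll retype it.

```bash
python3 -m crank '[0,0,-0.8,0,0,0,0, 0,0,-1.6,0,0,0,0, 0,0,-1.8,0,0,0,0, 0,0,-1.8,0,0,0,0, 0,0,-1.6,0,0,0,0, 0,0,-1,0,0,0,0, 0,0,-0.4,0,0,0,0, 0,0,0,0,0,0,0, 0,0,0,0,0,0,0, 0,0,0,0,0,0,0, 0,0,0,0,0,-1.6,0, 0,0,0,0,0,-2.5,0, 0,0,0,0,0,-3,0, 0,0,0,0,0,-3,0, 0,0,0,0,0,-1.5,0, 0,0,0,0,0,0,0, 0,0,0,0,0,0,0]' && python3 st.py "[.585,.300,.156]"
python3 - <<'E'
from plant import viewer
import cv2
cv2.imwrite("pics/d2.png",cv2.resize(viewer.snapshot("scene")["image"][100:310,150:400,::-1],None,fx=3,fy=2.8))
E
```

```text
time: 7.0
tool_pos: [0.5172, -0.0742, 0.156]
ee_rot: [[0.0, 1.0, -0.0], [1.0, -0.0, 0.0], [0.0, -0.0, -1.0]]
force: [0.2, 0.1, -7.7]
grip_width: 0.016
7.0 [ 0.5172 -0.0742  0.156 ] [[0.0002, 1.0, -0.0003], [1.0, -0.0002, 0.0001], [0.0001, -0.0003, -1.0]] [ 0.17  0.07 -7.71] [ 0.024 -0.048  0.031] 0.016015817977422388
tool-frame cm to [0.585, 0.3, 0.156] [37.42  6.77 -0.  ]
```

View pics/d2.png

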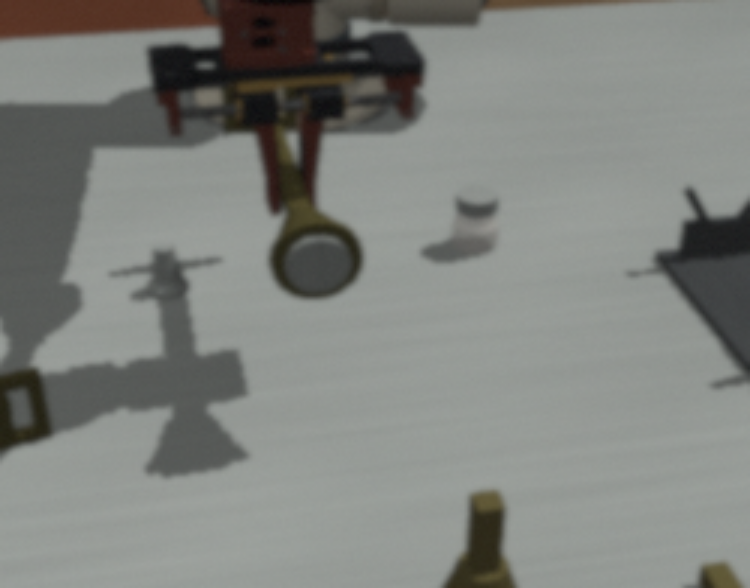

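The pattern is held level, with the mouth at about (316,262). Carrying it over the rest.

```bash
python3 -m crank '[1,0.2,0,0,0,0,0, 2,0.35,0,0,0,0,0, 2.6,0.47,0,0,0,0,0, 2.6,0.47,0,0,0,0,0, 2.6,0.47,0,0,0,0,0, 2.6,0.47,0,0,0,0,0, 2.6,0.47,0,0,0,0,0, 2.6,0.47,0,0,0,0,0, 2.6,0.47,0,0,0,0,0, 2.6,0.47,0,0,0,0,0, 2.6,0.47,0,0,0,0,0, 2.6,0.47,0,0,0,0,0, 2.6,0.47,0,0,0,0,0, 2.6,0.47,0,0,0,0,0, 2,0.35,0,0,0,0,0, 1.2,0.23,0,0,0,0,0, 0,0,0,0,0,0,0, 0,0,0,0,0,0,0, 0,0,0,0,0,0,0]' && python3 st.py "[.585,.300,.059]"
python3 - <<'E'
from plant import viewer
import cv2
for n,c in(("scene",(330,90,510,290)),("top",(90,110,230,310))):
    im=viewer.snapshot(n)["image"][:,:,::-1]; u0,v0,u1,v1=c
    cv2.imwrite(f"pics/e_{n}.png",cv2.convertScaleAbs(cv2.resize(im[v0:v1,u0:u1],None,fx=3,fy=3,interpolation=cv2.INTER_CUBIC),alpha=1.7))
E
```

```text
time: 8.95
tool_pos: [0.5848, 0.2989, 0.1561]
ee_rot: [[0.0, 1.0, -0.0], [1.0, -0.0, -0.001], [-0.001, -0.0, -1.0]]
force: [0.3, -0.5, -8.2]
grip_width: 0.0157
8.95 [0.5848 0.2989 0.1561] [[0.0005, 1.0, -0.0002], [1.0, -0.0005, -0.0006], [-0.0006, -0.0002, -1.0]] [ 0.3  -0.46 -8.15] [-0.009 -0.014 -0.046] 0.0157351976204659
tool-frame cm to [0.585, 0.3, 0.059] [0.11 0.02 9.71]
```

View pics/e_scene.png

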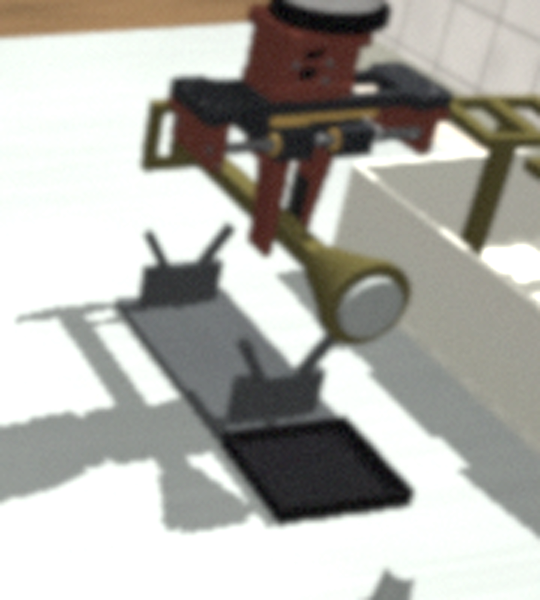

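View pics/e_top.png

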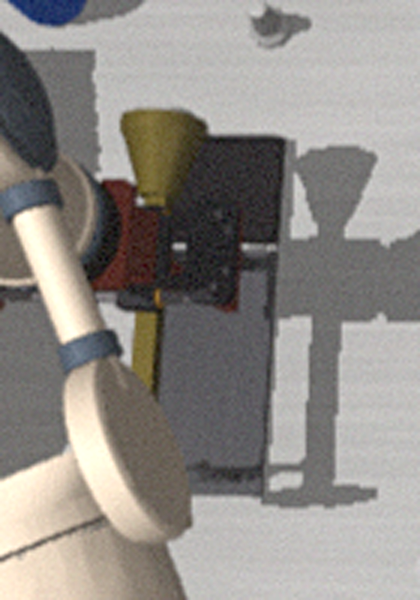

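Top view shows parallax, as expected at this height. I'll lower it to just inside the horn tops and compare against the overlay.

```bash
python3 -m crank '[0.1,0,0.8,0,0,0,0, 0,0,1.5,0,0,0,0, 0,0,1.5,0,0,0,0, 0,0,1.5,0,0,0,0, 0,0,1,0,0,0,0, 0,0,0.4,0,0,0,0, 0,0,0,0,0,0,0, 0,0,0,0,0,0,0]' && python3 st.py "[.585,.300,.059]"
python3 - <<'E'
from plant import viewer
from ov import *
t=viewer.snapshot("top");s=viewer.snapshot("scene")
p=[.5335,.2995,0];r=[.5335,.3,0]
for nm,im,c in(("top",t,(90,130,230,310)),("scene",s,(340,110,490,290))):
    a=draw(im,PAT,p,.087,c,3,0)
    b=draw(im,REST,r,0,c,3,0)
    o=cv2.hconcat([a,b])[:, :800]; cv2.imwrite(f"pics/f_{nm}.png",cv2.resize(o,None,fx=.88,fy=.88))
E
```

```text
time: 9.85
tool_pos: [0.5851, 0.3011, 0.0898]
ee_rot: [[-0.001, 1.0, 0.001], [1.0, 0.001, 0.0], [0.0, 0.001, -1.0]]
force: [0.3, 0.4, -7.9]
grip_width: 0.0156
9.85 [0.5851 0.3011 0.0898] [[-0.0006, 1.0, 0.0011], [1.0, 0.0006, 0.0005], [0.0005, 0.0011, -1.0]] [ 0.27  0.35 -7.93] [-0.005 -0.056 -0.007] 0.015576460434625109
tool-frame cm to [0.585, 0.3, 0.059] [-0.11 -0.02  3.08]
```

View pics/f_scene.png

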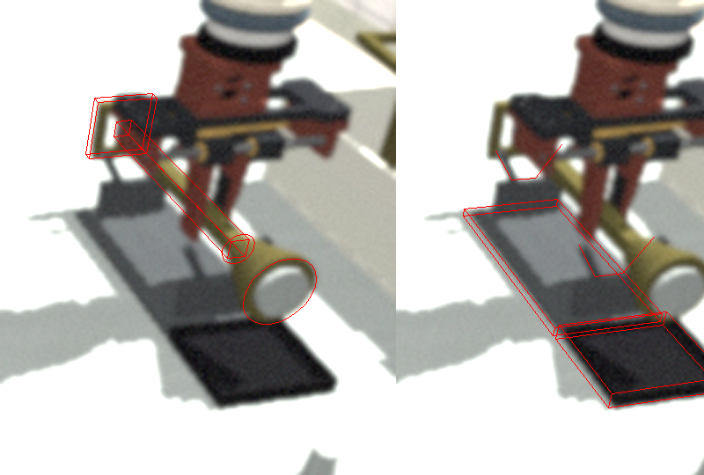

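View pics/f_top.png

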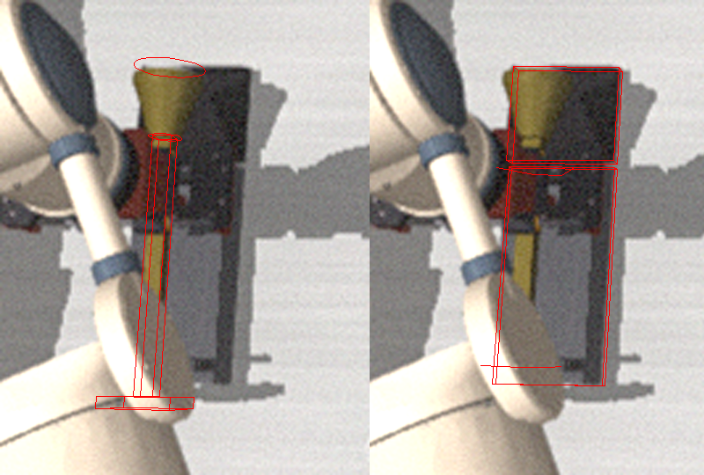

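Both views agree to within 1-3 mm, with the scene camera carrying a common sideways bias on the pattern and rest alike. Lowering gently.

```bash
python3 -m crank '[0,0,0.5,0,0,0,0, 0,0,0.7,0,0,0,0, 0,0,0.5,0,0,0,0, 0,0,0.3,0,0,0,0, 0,0,0.2,0,0,0,0, 0,0,0.2,0,0,0,0, 0,0,0,0,0,0,0, 0,0,0,0,0,0,0]' && python3 st.py "[.585,.300,.059]"
```

```text
time: 10.75
tool_pos: [0.5849, 0.3009, 0.0654]
ee_rot: [[-0.0, 1.0, 0.0], [1.0, 0.0, 0.0], [0.0, 0.0, -1.0]]
force: [-0.1, 0.6, -8.0]
grip_width: 0.0156
10.75 [0.5849 0.3009 0.0654] [[-0.0004, 1.0, 0.0003], [1.0, 0.0004, 0.0002], [0.0002, 0.0003, -1.0]] [-0.11  0.6  -7.96] [ 0.043 -0.013  0.044] 0.015625396682963907
tool-frame cm to [0.585, 0.3, 0.059] [-0.09  0.01  0.64]
```

```bash
python3 -m crank '[0,0,0.15,0,0,0,0, 0,0,0.15,0,0,0,0, 0,0,0.1,0,0,0,0, 0,0,0.1,0,0,0,0, 0,0,0.1,0,0,0,0, 0,0,0,0,0,0,0, 0,0,0,0,0,0,0]' && python3 st.py
```

```text
time: 11.45
tool_pos: [0.5848, 0.3009, 0.0591]
ee_rot: [[-0.0, 1.0, 0.0], [1.0, 0.0, -0.0], [-0.0, 0.0, -1.0]]
force: [-0.3, -0.4, -9.2]
grip_width: 0.016
11.45 [0.5848 0.3009 0.0591] [[-0.0005, 1.0, 0.0], [1.0, 0.0005, -0.0], [-0.0, 0.0, -1.0]] [-0.31 -0.37 -9.16] [-0.003  0.003  0.015] 0.015966100232280293
```

```bash
python3 -m crank '[0,0,0.1,0,0,0,0, 0,0,0.1,0,0,0,0, 0,0,0,0,0,0,0, 0,0,0,0,0,0,0]' && python3 st.py
python3 - <<'E'
from plant import viewer
import cv2
for n,c in(("scene",(330,110,490,290)),):
    im=viewer.snapshot(n)["image"][:,:,::-1]; u0,v0,u1,v1=c
    cv2.imwrite(f"pics/g_{n}.png",cv2.convertScaleAbs(cv2.resize(im[v0:v1,u0:u1],None,fx=3,fy=3,interpolation=cv2.INTER_CUBIC),alpha=2))
E
```

```text
time: 11.85
tool_pos: [0.5851, 0.301, 0.059]
ee_rot: [[-0.001, 1.0, 0.001], [1.0, 0.001, 0.001], [0.001, 0.001, -1.0]]
force: [-4.7, -2.6, 3.5]
grip_width: 0.016
11.85 [0.5851 0.301  0.059 ] [[-0.0006, 1.0, 0.0015], [1.0, 0.0006, 0.0006], [0.0006, 0.0015, -1.0]] [-4.75 -2.63  3.51] [-0.397  0.861 -0.053] 0.016016896481594496
```

View pics/g_scene.png

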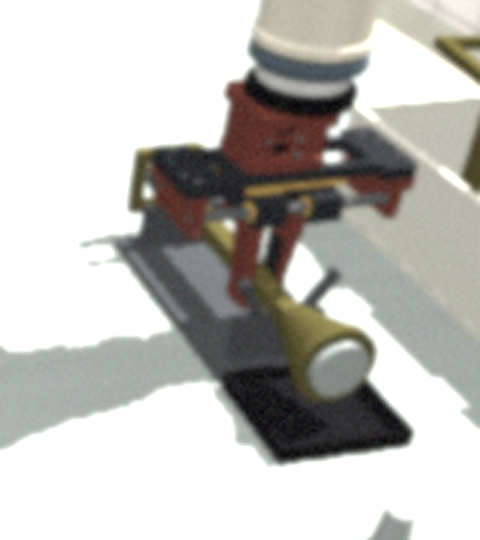

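Contact shows as an upward force of +3.5 N at exactly the seat height (TCP 0.059), and the bell is over the pan. Opening slowly.

```bash
python3 -m crank '[0,0,-0.1,0,0,0,0, 0,0,0,0,0,0,0, 0,0,0,0,0,0,0, 0,0,0,0,0,0,6, 0,0,0,0,0,0,6, 0,0,0,0,0,0,6, 0,0,0,0,0,0,6, 0,0,0,0,0,0,6, 0,0,0,0,0,0,6, 0,0,0,0,0,0,6, 0,0,0,0,0,0,6]' && python3 st.py
```

```text
time: 13.0
tool_pos: [0.5848, 0.3009, 0.0581]
ee_rot: [[-0.0, 1.0, 0.0], [1.0, 0.0, 0.0], [0.0, 0.0, -1.0]]
force: [-1.2, 0.0, 0.3]
grip_width: 0.0598
13.0 [0.5848 0.3009 0.0581] [[-0.0004, 1.0, 0.0], [1.0, 0.0004, 0.0], [0.0, 0.0, -1.0]] [-1.15  0.    0.33] [ 0.027 -0.01   0.028] 0.05976902380650121
```

Released. Rising straight up, then back out of the camera's view.

```bash
python3 -m crank '[0,0,-1,0,0,0,6, 0,0,-2,0,0,0,6, 0,0,-3,0,0,0,6, 0,0,-4,0,0,0,6, 0,0,-4,0,0,0,6, 0,0,-4,0,0,0,6, -3,-2,-1,0,0,0,6, -4,-2,0,0,0,0,6, -4,-2,0,0,0,0,6, -4,-2,0,0,0,0,6, -4,-2,0,0,0,0,6, -4,-2,0,0,0,0,6, -4,-1,0,0,0,0,6, -4,0,0,0,0,0,6, 0,0,0,0,0,0,6, 0,0,0,0,0,0,6]'
python3 - <<'E'
from plant import viewer
from ov import *
t=viewer.snapshot("top");s=viewer.snapshot("scene")
p=[.5335,.301,0]
cv2.imwrite("pics/h_top.png",t["image"][:,:,::-1])
cv2.imwrite("pics/h.png",cv2.hconcat([draw(t,[],p,.053,(110,120,230,310),3,0)[:540],draw(s,[],p,.053,(350,110,480,290),3,0)]))
E
```

```text
time: 14.6
tool_pos: [0.4549, -0.0097, 0.249]
ee_rot: [[0.002, 1.0, 0.001], [1.0, -0.002, 0.0], [0.0, 0.001, -1.0]]
force: [-0.8, -0.7, -0.4]
grip_width: 0.0599
```

View pics/h.png

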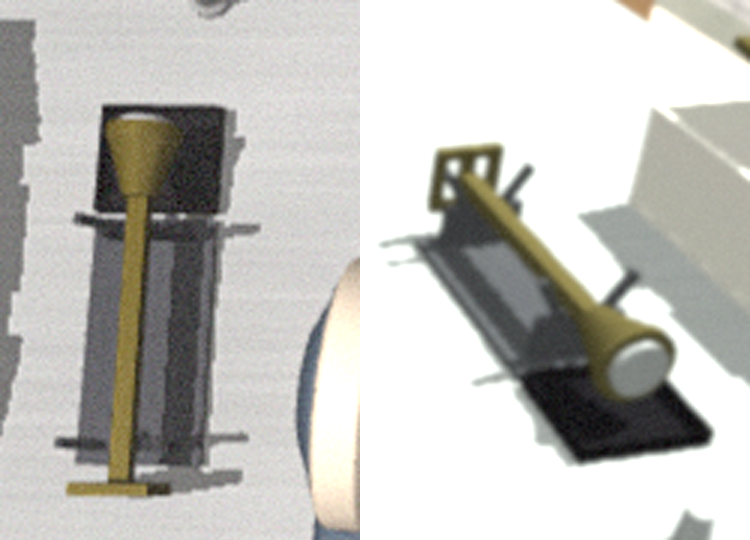

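View pics/h_top.png

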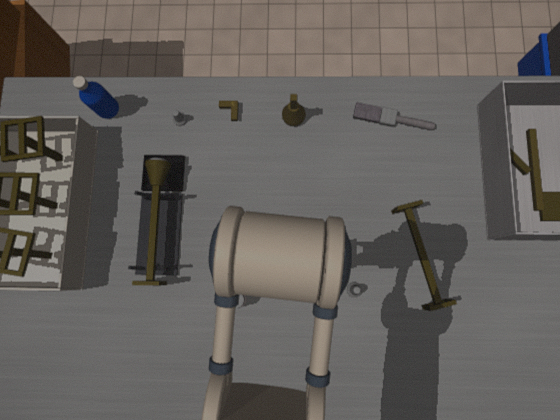

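Run:
```python
from plant import viewer
from ov import *
t=viewer.snapshot("top");s=viewer.snapshot("scene")
p=[.5335,.301,0]
a=draw(t,PAT,p,.053,(125,140,200,290),4,0); c=draw(t,[],p,.053,(125,140,200,290),4,0)
cv2.imwrite("pics/i_t.png",cv2.hconcat([a,c]))
a=draw(s,PAT,p,.053,(365,150,465,270),4,0); c=draw(s,[],p,.053,(365,150,465,270),4,0)
cv2.imwrite("pics/i_s.png",cv2.hconcat([a,c]))
```

```text
(no output)
```

View pics/i_t.png

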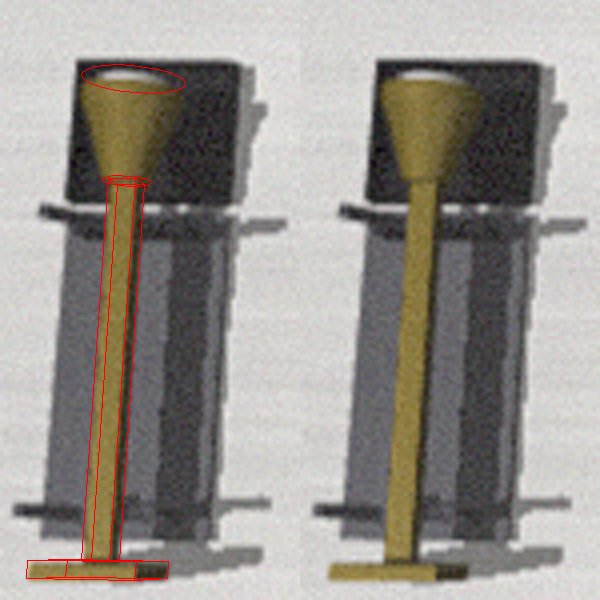

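View pics/i_s.png

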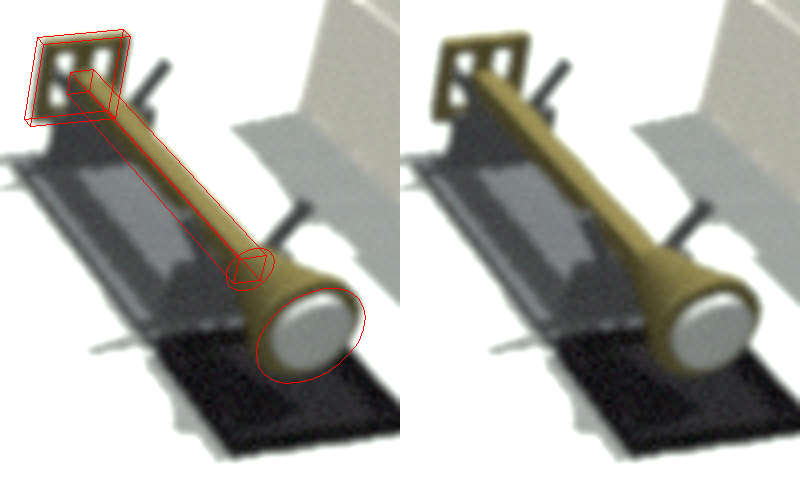

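The pattern lies level in both notches and matches the predicted seat pose in both views. The bell is over the pan, and the pale crescent at its end is the slightly smaller end disc. The twin is still at (395-455,205-305) px, as before. Handing in.

```bash
python3 -c "
from plant import job_done
print(job_done())"; python3 st.py
```

```text
the job is handed in; nothing more can be done
None
the job is handed in; nothing more can be done
```

I set the pattern down in both notches of the drain rest with its bell over the drip pan, let go, and handed the job in at about 15 s. The system gave no verdict.

- **Lift:** I gripped the stem about 51 mm from the pattern's origin, towards the bell. The 30 mm trial lift hung level on the first grip, with almost no wrist moment, so I did not need to shift it.
- **Carry:** I carried it with its origin about 150 mm high. It was level when I looked before the carry and again above the rest.
- **Set-down:** Still in the grip, it touched at the seat height, with the tool at 0.059 m against 0.059 m expected. I then released it and moved the arm clear.
- **Last look:** In both camera views the pattern lay level where I expected it on the rest. By eye, the twin was at the same place in the image as at the start.

**Checks that disagreed:**
- **Scene camera:** its view sat about 2 px to one side of the top camera for both the pattern and the rest. I relied on the top view for position.
- **Sideways fit:** a rough check of the stem between the horns in the final top view put it up to 7 mm off centre. I could not see the far horn tip well. The seat height argues against that, and it is inside the 15 mm limit.
- **Refused move:** one move was refused because I typed the wrong number of values. Nothing moved.

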